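Line up the test lenses by diameter on the checking rail

TASK

Get the test lenses ready for the morning check of the lensmeter: stand the four round test lenses upright on the rail's pads, one centred on each pad, in order of diameter. The widest goes on the pad next to the ivory cone, and they get smaller pad by pad away from it. Do not tip any lens over on the way, and leave them all standing still.

Things in the scene. Friction and masses are not known exactly. Their poses are not given: they have to be found in the camera images.
- lens_60: One of four loose test lenses, each an upright black plastic drum with a steel ring and a pale glass disc on top; this one is 60 mm in diameter (the widest), 32 mm tall (the black side wall is 30 mm). Origin: centre of its underside; z up. Stands on the bench (z = 0) at the start, nearer the robot than the rail.
- lens_50: One of four loose test lenses, each an upright black plastic drum with a steel ring and a pale glass disc on top; this one is 50 mm in diameter (second widest), 32 mm tall (the black side wall is 30 mm). Origin: centre of its underside; z up. Stands on the bench (z = 0) at the start, nearer the robot than the rail.
- lens_40: One of four loose test lenses, each an upright black plastic drum with a steel ring and a pale glass disc on top; this one is 40 mm in diameter (third widest), 32 mm tall (the black side wall is 30 mm). Origin: centre of its underside; z up. Stands on the bench (z = 0) at the start, nearer the robot than the rail.
- lens_30: One of four loose test lenses, each an upright black plastic drum with a steel ring and a pale glass disc on top; this one is 30 mm in diameter (the smallest), 32 mm tall (the black side wall is 30 mm). Origin: centre of its underside; z up. Stands on the bench (z = 0) at the start, nearer the robot than the rail.
- pad_a: One of four identical mid-grey round pads, 66 mm across, 3 mm thick, in a row on the fixed aluminium rail (90 x 420 x 8 mm bar), centres 70 to 90 mm apart. The letter tells nothing of its place in the row: read the position. Origin: centre of its underside, 8 mm above the bench; a lens set on it has its underside at 11 mm. Its y axis runs along the row, x across.
- pad_b: One of four identical mid-grey round pads, 66 mm across, 3 mm thick, in a row on the fixed aluminium rail (90 x 420 x 8 mm bar), centres 70 to 90 mm apart. The letter tells nothing of its place in the row: read the position. Origin: centre of its underside, 8 mm above the bench; a lens set on it has its underside at 11 mm. Its y axis runs along the row, x across.
- pad_c: One of four identical mid-grey round pads, 66 mm across, 3 mm thick, in a row on the fixed aluminium rail (90 x 420 x 8 mm bar), centres 70 to 90 mm apart. The letter tells nothing of its place in the row: read the position. Origin: centre of its underside, 8 mm above the bench; a lens set on it has its underside at 11 mm. Its y axis runs along the row, x across.
- pad_d: One of four identical mid-grey round pads, 66 mm across, 3 mm thick, in a row on the fixed aluminium rail (90 x 420 x 8 mm bar), centres 70 to 90 mm apart. The letter tells nothing of its place in the row: read the position. Origin: centre of its underside, 8 mm above the bench; a lens set on it has its underside at 11 mm. Its y axis runs along the row, x across.
- cone: Fixed ivory cone, 36 mm wide at its foot and 42 mm tall, standing at one end of the rail, in line with the pads, 55 to 65 mm from the centre of the nearest pad; it may be at either end. (The other end has only a low dark steel bar, 12 mm high.) Origin: centre of its underside, on the rail's top.

How it is judged (in metres and radians):
At the end, for the whole second after the job is handed in: Every lens stands upright (within 0.08 rad) and at rest on a pad, its centre within 12 mm of the pad's centre, its underside 8 to 15 mm above the bench; counted from the cone the row is 60, 50, 40, 30 mm (lens centres 60, 140, 220, 300 mm from the cone, each within 25 mm) (horizontal distance between lens_60 and cone between 0.035 and 0.085 m and (horizontal distance between lens_60 and pad_a below 0.012 m or horizontal distance between lens_60 and pad_b below 0.012 m or horizontal distance between lens_60 and pad_c below 0.012 m or horizontal distance between lens_60 and pad_d below 0.012 m) and height (world z) of lens_60 between 0.008 and 0.015 m and angle between each of lens_60, lens_50, lens_40, lens_30's own z axis and vertical below 0.08 rad and linear speed of each of lens_60, lens_50, lens_40, lens_30 below 0.02 m/s and angular speed of each of lens_60, lens_50, lens_40, lens_30 below 0.2 rad/s and horizontal distance between lens_50 and cone between 0.115 and 0.165 m and (horizontal distance between lens_50 and pad_a below 0.012 m or horizontal distance between lens_50 and pad_b below 0.012 m or horizontal distance between lens_50 and pad_c below 0.012 m or horizontal distance between lens_50 and pad_d below 0.012 m) and height (world z) of lens_50 between 0.008 and 0.015 m and horizontal distance between lens_40 and cone between 0.195 and 0.245 m and (horizontal distance between lens_40 and pad_a below 0.012 m or horizontal distance between lens_40 and pad_b below 0.012 m or horizontal distance between lens_40 and pad_c below 0.012 m or horizontal distance between lens_40 and pad_d below 0.012 m) and height (world z) of lens_40 between 0.008 and 0.015 m and horizontal distance between lens_30 and cone between 0.275 and 0.325 m and (horizontal distance between lens_30 and pad_a below 0.012 m or horizontal distance between lens_30 and pad_b below 0.012 m or horizontal distance between lens_30 and pad_c below 0.012 m or horizontal distance between lens_30 and pad_d below 0.012 m) and height (world z) of lens_30 between 0.008 and 0.015 m); the robot touches nothing.
It fails at once if the 60 mm lens is tipped over (more than 0.7 rad) (angle between lens_60's own z axis and vertical above 0.7 rad).
It fails at once if the 50 mm lens is tipped over (more than 0.7 rad) (angle between lens_50's own z axis and vertical above 0.7 rad).
It fails at once if the 40 mm lens is tipped over (more than 0.7 rad) (angle between lens_40's own z axis and vertical above 0.7 rad).
It fails at once if the 30 mm lens is tipped over (more than 0.7 rad) (angle between lens_30's own z axis and vertical above 0.7 rad).
It also fails if it takes over 90 s, if anything falls off the work surface, if the arm or the gripper's body presses on something with over 40 N, if the wrist force passes 120 N, or if a joint passes its speed limit or range.

ROBOT

A 6-joint arm with a two-finger parallel gripper is mounted at the origin on the work surface. World frame = base frame: x ahead of the robot, y to its left, z up, the work surface at z = 0. Lengths are in mm, angles in degrees, forces in N, time in s.
With the tool pointing down it reaches from about 300 to 850 mm from the base axis. Payload 4.2 kg.
Tool frame: the origin (TCP) lies between the finger pads; the fingertips stand 14 mm ahead of it and the grasp point (between the pads) lies 5 mm behind it; z points along the fingers, y is the line along which they close (so a half turn about z gives the same grasp; the last joint's range is limited). The gripper opens to 91 mm and grips with 3 to 60 N. Pads are 32 mm wide; open, the fingers measure 118 mm over their backs; the gripper's body (76 mm by 178 mm) begins 60 mm behind the grasp point.
Start: joints at [-67.208, 18.312, 89.639, -0, 72.044, -1.146], TCP at [233.312, -525.557, 201.976] pointing down, gripper open.
Joint ranges: [-177.97, 177.97], [-48.28, 115.42], [12.27, 149.76], [-77.06, 257.06], [2.81, 150.46], [-146.56, 146.56]. Speed limits (degrees/s): [147.25, 147.25, 180, 180, 180, 180].

INTERFACE

Orientations are given as [roll, pitch, yaw] about the fixed x, y, z axes, in that order (R = Rz(yaw) Ry(pitch) Rx(roll)).
In Python, from workcell import * gives the robot as it stands. The module is installed in compiled form; this text tells all that it offers.
- The arm moves only by the tool send_rows, never from a script. Its argument "deltas" is a list of rows, each a list of 2 entries, a list of its own where there are three numbers: the shift along the tool's x, y, z normalised to -1 to 1, where 1 is 0.5 m, then the turn, a rotation vector about the tool's x, y, z normalised to -1 to 1, where 1 is 0.5 rad. A call has 1 to 10 rows; each row shifts and turns the commanded pose from where the row before left it, along the tool's axes as they then stand; what a row does not reach is not made up. A row lasts 1/10 s, in which the tool goes at most 50 mm and 8.59 degrees, less where a joint would pass 70% of its speed; a pose out of reach is approached as far as the arm can. A call with a number of a shift or a turn outside -1 to 1 is refused whole. A call with a gripper value outside its range is refused whole. "grip" is the closure, from 0 (fully open) to 1 (shut), set as the call begins (left out, the last holds). The fingers move at their own pace and stop on an object; "grip_force" is the grip in N (left out, the last holds). Time passes only in rows, so rows that do not move let the fingers close. It gives the time, the measured TCP pose, the force, the opening and the grip force at its end, in the units of the state.
- state(): the state, without advancing time (a new reading comes with each control period).
- grab_frame(name): name is "side" or "top"; returns the picture (480x640x3 uint8, red, green, blue); there is no depth.
- calibration(name): a dict with "mtx" (3x3 intrinsics, pixels), "D" ([k1, k2, p1, p2, k3] as OpenCV has them; the pictures are not rectified), "R" (3x3) and "t" (3): a world point X has camera coordinates R X + t. Camera axes: x right, y down, z forward; pixel columns grow to the right and rows downward; lengths in mm; the calibration is good to about 2 mm. A picture is of the moment at which its call begins. calibration takes no time and is no camera call.
- job_done(): hands the job in; it is judged then, once.
Trained networks look in the newest picture that a camera, given by its name, has taken for a name from the list of things; names that differ only in an ending like _2 or _b are one class to them, and where a whole thing is asked for, a point or a joint stands for the part that bears it (a point fixed in the world has none). Each returns a list of dicts, best first, with "p" (0 to 1); they miss things now and then, are a little off and sometimes report something else, mostly with a low value. They report only what shows in the picture. A call takes as long as a camera call.
- trace(camera, label): "pixels" (480x640 bool, what is visible of it) and "bbox" ([left, top, width, height] in pixels, round what is visible of it).
The state is a dict: "time_s": time; "qpos": joint angles; "qvel": joint speeds; "effort": joint torques, N m; "ee_pos": TCP position; "ee_rot": TCP orientation; "force": force on the tool from outside, world axes, zero at the start; "torque": the same for the moment, N m; "gripper_width": finger opening in mm; "gripper_force": force on a finger pad.
Only numpy, scipy, OpenCV 4.12 (cv2) and the standard library are available. Lean on these libraries where they do the work, as an engineer would, in place of code of your own. Each camera call takes 0.05 s, during which the arm holds its last target. There are 200 camera calls.

## Working session

There is one attempt and no reset: what is moved stays moved. The work goes in short steps, Python scripts to look and compute and a tool call to move; the robot and the scene stay as the last step left them, time stands still between calls to the robot, and variables do not carry over. Pictures are saved under pics/ and viewed, at most 14 in all, crops included, and the job is handed in when it is done.

Besides the shell and the picture viewer there is one more tool, called after ">>>" as name(argument=value, ...), one argument or row to a line, values as JSON. send_rows: Moves the arm, as the interface text tells. Scaled input: -1 to 1 covers 0.5 m each way for a shift and 0.5 rad each way for a turn. Its arguments: {"type":"object","properties":{"deltas":{"type":"array","items":{"type":"array"}},"grip":{"type":"number"},"grip_force":{"type":"number"}},"required":["deltas"]}

```bash
mkdir -p pics; python3 - <<'E'
from workcell import *
import cv2
for n in ("top","side"):
    im=grab_frame(n); cv2.imwrite(f"pics/{n}0.png",im[:,:,::-1])
    c=calibration(n); print(n,c)
    for l in ["lens_60","lens_50","lens_40","lens_30","pad_a","cone"]:
        print(l,[(round(d["p"],2),d["bbox"]) for d in trace(n,l)][:8])
print(state())
E
```

```text
top {'mtx': array([[582.48963088,   0.        , 316.87297423],
       [  0.        , 582.48963088, 237.83906008],
       [  0.        ,   0.        ,   1.        ]]), 'D': array([0.00578611, 0.        , 0.        , 0.        , 0.        ]), 'R': array([[-0.01270461, -0.99986407,  0.01050857],
       [-0.98251306,  0.01053038, -0.18589567],
       [ 0.18575975, -0.01268654, -0.98251329]]), 't': array([  2.65929669, 564.8488888 , 860.154358  ])}
lens_60 [(0.92, [487.3, 296.8, 26.5, 26.7]), (0.9, [124.2, 287.5, 46.3, 39.7]), (0.62, [254.1, 290.7, 34.1, 31.4]), (0.56, [365.6, 292.3, 23.5, 18.1])]
lens_50 [(0.92, [487.3, 296.8, 26.5, 26.7]), (0.9, [124.2, 287.5, 46.3, 39.7]), (0.62, [254.1, 290.7, 34.1, 31.4]), (0.56, [365.6, 292.3, 23.5, 18.1])]
lens_40 [(0.92, [487.3, 296.8, 26.5, 26.7]), (0.9, [124.2, 287.5, 46.3, 39.7]), (0.62, [254.1, 290.7, 34.1, 31.4]), (0.56, [365.6, 292.3, 23.5, 18.1])]
lens_30 [(0.92, [487.3, 296.8, 26.5, 26.7]), (0.9, [124.2, 287.5, 46.3, 39.7]), (0.62, [254.1, 290.7, 34.1, 31.4]), (0.56, [365.6, 292.3, 23.5, 18.1])]
pad_a [(0.77, [356.3, 193.1, 37.4, 38.4]), (
[... 1384 characters left out ...]
265.0, 385.6, 32.2, 37.3])]
{'time_s': 0.7, 'qpos': array([-6.72076672e+01,  1.83112726e+01,  8.96387687e+01, -6.22036267e-04,
        7.20439392e+01, -1.14514708e+00]), 'qvel': array([ 0.00053763, -0.10363885, -0.04126243,  0.05516274, -0.01724583,
        0.01650578]), 'effort': array([ 2.12873667e-03, -4.12228489e+01, -2.32190055e+01,  7.32130953e-02,
        3.74022243e-02, -2.30996193e-06]), 'ee_pos': array([ 233.31214673, -525.55923155,  201.98379195]), 'ee_rot': array([1.79993993e+02, 7.11943650e-04, 2.39376716e+01]), 'force': array([0.67737848, 0.55846609, 0.02497483]), 'torque': array([-0.02496966, -0.00456119,  0.01985291]), 'gripper_force': 0.0, 'gripper_width': 91.13250217939115}
```

View pics/top0.png

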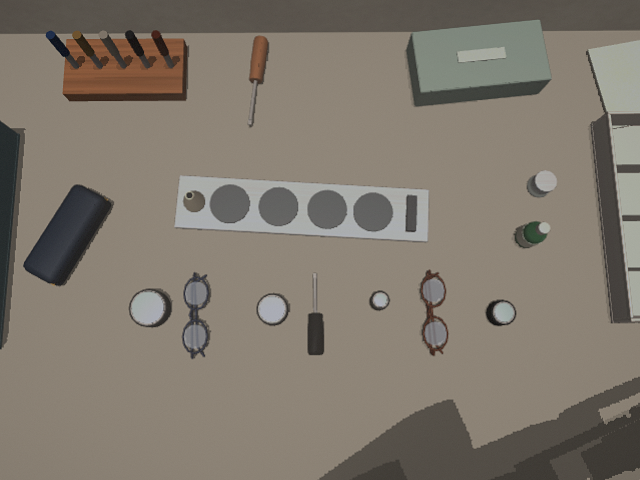

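View pics/side0.png

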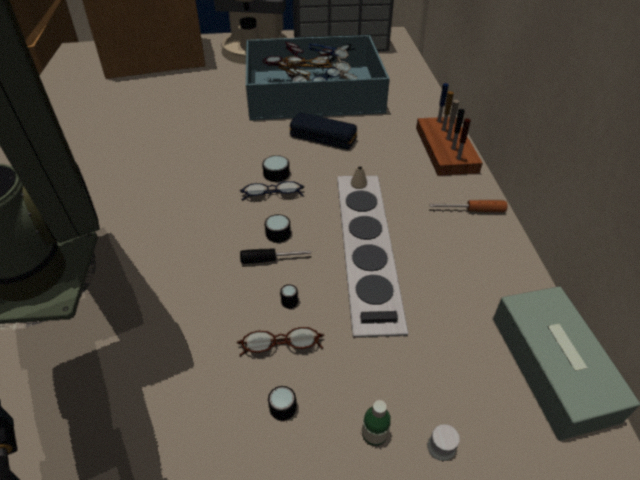

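The top view shows the cone at the left end (193,201) and the pads at (230,203), (278,206), (327,209) and (373,211). The lenses by apparent size are 60 (149,308), 50 (272,309), 30 (380,300) and 40 (502,313). The side view agrees: lenses at (276,167), (278,227), (289,295) and (282,402), cone at (359,177). Next I triangulate the glass discs and the pads.

```bash
cat > h.py <<'E'
from workcell import *
import cv2, numpy as np
CAL={n:calibration(n) for n in ("top","side")}
def P(n):
    c=CAL[n]; return np.c_[c["R"],c["t"]]
def und(n,uv):
    c=CAL[n]; return cv2.undistortPoints(np.float64([[uv]]),c["mtx"],c["D"])[0,0]
def tri(a,b):
    X=cv2.triangulatePoints(P("top"),P("side"),und("top",a),und("side",b))[:,0]; X=X[:3]/X[3]
    e=[np.hypot(*(proj(n,X)-p)) for n,p in (("top",a),("side",b))]
    return X,e
def proj(n,X):
    c=CAL[n]; return cv2.projectPoints(np.float64([X]),cv2.Rodrigues(c["R"])[0],c["t"],c["mtx"],c["D"])[0][0,0]
def onplane(n,uv,z):
    c=CAL[n]; d=c["R"].T@np.r_[und(n,uv),1]; o=-c["R"].T@c["t"]
    return o+d*(z-o[2])/d[2]
def blob(im,uv,r,bright):
    """centroid and ellipse of the bright/dark blob nearest uv"""
    u,v=map(int,np.round(uv)); x0,y0=u-r,v-r
    g=cv2.cvtColor(im[y0:v+r+1,x0:u+r+1],cv2.COLOR_RGB2GRAY); g=cv2.resize(g,None,fx=4,fy=4,interpolation=cv2.INTER_CUBIC)
    _,m=cv2.threshold(g,0,255,cv2.THRESH_OTSU|(0 if bright else cv2.THRESH_BINARY_INV))
    k,lab,st,ce=cv2.connectedComponentsWithStats(m)
    i=lab[4*r+2,4*r+2] or 1+np.argmax(st[1:,4])
    cs,_=cv2.findContours((lab==i).astype(np.uint8),cv2.RETR_EXTERNAL,cv2.CHAIN_APPROX_NONE)
    e=cv2.fitEllipse(cv2.convexHull(max(cs,key=cv2.contourArea)))
    f=lambda p:np.array([(p[0]+.5)/4-.5+x0,(p[1]+.5)/4-.5+y0])
    return f(e[0]),np.array(e[1])/4
E
python3 - <<'E'
from h import *
T,S=grab_frame("top"),grab_frame("side")
L={60:((148,307),(276,162),24),50:((272,309),(278,221),20),30:((380,300),(289,291),12),40:((503,312),(282,396),16)}
for k,(a,b,r) in L.items():
    (ea,sa),(eb,sb)=blob(T,a,r,1),blob(S,b,r,1)
    X,e=tri(ea,eb); o=-CAL["top"]["R"].T@CAL["top"]["t"]
    print(k,ea.round(1),sa.round(1),eb.round(1),sb.round(1),X.round(1),np.round(e,2),"diam",(sa[1]*np.linalg.norm(X-o)/582).round(1),"plane",onplane("top",ea,32).round(1)[:2],onplane("side",eb,32).round(1)[:2])
Q=[((230,203),(362,201)),((278,206),(366,228)),((327,209),(370,258)),((373,211),(375,289))]
for a,b in Q:
    (ea,sa),(eb,sb)=blob(T,a,26,0),blob(S,b,22,0)
    X,e=tri(ea,eb); print("pad",ea.round(1),sa.round(1),eb.round(1),sb.round(1),X.round(1),np.round(e,2),onplane("top",ea,11).round(1)[:2],onplane("side",eb,11).round(1)[:2])
print("cone",tri((190,194),(360,167)),onplane("top",(194,201),8))
E
```

```text
60 [147.3 307.3] [33.7 35.6] [273.5 162.2] [55.7 90.7] [459.9 262.2  31.7] [0.8  0.57] diam 58.4 plane [461.1 262.2] [458.6 261.5]
50 [271.6 308.6] [28.1 28.4] [278.6 221.2] [46.1 84.4] [459.1  68.3  31.6] [1.51 1.23] diam 45.0 plane [456.7  68.1] [461.4  68.2]Traceback (most recent call last):
  File "<stdin>", line 5, in <module>
  File "h.py", line 25, in blob
    e=cv2.fitEllipse(cv2.convexHull(max(cs,key=cv2.contourArea)))
cv2.error: OpenCV(4.12.0) /io/opencv/modules/imgproc/src/shapedescr.cpp:361: error: (-201:Incorrect size of input array) There should be at least 5 points to fit the ellipse in function 'fitEllipseNoDirect'
```

```bash
python3 - <<'E'
s=open('h.py').read()
s=s.replace('''    g=cv2.cvtColor(im[y0:v+r+1,x0:u+r+1],cv2.COLOR_RGB2GRAY); ''','''    c=im[y0:v+r+1,x0:u+r+1]; g=cv2.cvtColor(c,cv2.COLOR_RGB2GRAY)
    if bright: g=np.where(c[...,2]>=c[...,0].astype(int)-5,c[...,2],0).astype(np.uint8)
    ''')
open('h.py','w').write(s)
E
cat > m.py <<'E'
from h import *
T,S=grab_frame("top"),grab_frame("side")
L={60:((148,307),(276,162),24,13),50:((272,309),(278,221),20,12),30:((380,300),(289,291),12,9),40:((503,312),(282,396),16,13)}
for k,(a,b,r,r2) in L.items():
    (ea,sa),(eb,sb)=blob(T,a,r,1),blob(S,b,r2,1)
    X,e=tri(ea,eb); o=-CAL["top"]["R"].T@CAL["top"]["t"]
    print(k,ea.round(1),sa.round(1),eb.round(1),sb.round(1),X.round(1),np.round(e,2),"diam",(sa[1]*np.linalg.norm(X-o)/582).round(1),"plane",onplane("top",ea,32).round(1)[:2],onplane("side",eb,32).round(1)[:2])
Q=[((230,203),(362,201)),((278,206),(366,228)),((327,209),(370,258)),((373,211),(375,289))]
for a,b in Q:
    (ea,sa),(eb,sb)=blob(T,a,26,0),blob(S,b,18,0)
    X,e=tri(ea,eb); print("pad",ea.round(1),sa.round(1),eb.round(1),sb.round(1),X.round(1),np.round(e,2),onplane("top",ea,11).round(1)[:2],onplane("side",eb,11).round(1)[:2])
print("cone",tri((190,194),(360,167)),onplane("top",(194,201),8))
E
python3 m.py
```

```text
60 [147.2 307.2] [31.6 33.3] [275.4 162.6] [14.5 24. ] [462.  263.2  29.5] [0.37 0.26] diam 54.8 plane [461.3 262.4] [462.6 259.8]
50 [271.5 308.9] [25.9 27.1] [276.7 222.3] [15.4 22.7] [457.1  68.5  29.3] [0.38 0.31] diam 43.1 plane [456.3  68.2] [457.7  65.5]
30 [379.9 299.6] [13.  13.1] [288.4 290.3] [10.3 13.2] [ 469.5 -102.5   29.5] [0.33 0.31] diam 20.9 plane [ 468.8 -102.2] [ 470.  -104.5]
40 [503.5 312.1] [19.2 20. ] [281.3 397.5] [20.3 22. ] [ 447.7 -296.5   29.9] [0.4  0.45] diam 33.4 plane [ 447.  -295.9] [ 448.4 -297.6]
pad [229.5 203.5] [39.2 40.5] [361.1 200.8] [21.6 32. ] [633.6 139.9   8. ] [0.4  0.32] [632.2 139.5] [633.6 136.6]
pad [278.1 206.2] [39.3 40.1] [365.  227.5] [24.1 33.8] [628.2  59.2   7.6] [0.36 0.31] [626.8  59. ] [628.   55.8]
pad [326.8 209.1] [39.3 40.1] [369.4 257.5] [27. 36.] [622.6 -21.6   7.7] [0.46 0.41] [621.  -21.5] [622.6 -24.5]
pad [372.5 211.6] [39.2 40. ] [374.1 289.4] [30.  38.4] [617.5 -97.7   7.4] [0.42 0.4 ] [616.  -97.3] [ 617.4 -100.4]
cone (array([638.20548444, 196.33187642,  53.15550564]), [np.float64(0.3094424767316975), np.float64(0.23252114883354114)]) [637.8286932  198.85767618   8.        ]
```

All measurements are consistent: the heights read about 2.5 mm low against the text, which is within the calibration error. With yaw at 90°, tool x = world y, tool y = world x and tool z = −world z, so I align to that first.

>>> send_rows(
  deltas=[
    [[0,0,0.02],[0,0,-0.288]],
    [[0,0,0.02],[0,0,-0.288]],
    [[0,0,0.02],[0,0,-0.288]],
    [[0,0,0.02],[0,0,-0.288]],
    [[0,0,0.02],[0,0,-0.288]],
    [[0,0,0.02],[0,0,-0.288]],
    [[0,0,0.02],[0,0,-0.288]],
    [[0,0,0.02],[0,0,-0.29]],
    [[0,0,0],[0,0,0]],
  ],
  grip=0,
  grip_force=15,
)

```text
time_s: 1.8
ee_pos: [232.9, -524.6, 120.7]
ee_rot: [-179.9, -0.2, 90.0]
force: [-0.5, 1.0, 0.0]
gripper_width: 91.4
gripper_force: 0.0
```

>>> send_rows(
  deltas=[
    [[0.065,0.061,0],[0,0,0]],
    [[0.065,0.061,0],[0,0,0]],
    [[0.065,0.061,0],[0,0,0]],
    [[0.065,0.061,0],[0,0,0]],
    [[0.065,0.061,0],[0,0,0]],
    [[0.065,0.061,0],[0,0,0]],
    [[0.065,0.061,0],[0,0,0]],
    [[0,0,0.04],[0,0,0]],
    [[0,0,0],[0,0,0]],
  ],
)

```text
time_s: 2.7
ee_pos: [446.5, -296.3, 100.7]
ee_rot: [-179.8, -0.1, 90.0]
force: [-0.9, 0.2, -0.6]
gripper_width: 91.0
gripper_force: 0.0
```

>>> send_rows(
  deltas=[
    [[0,0.002,0.04],[0,0,0]],
    [[0,0,0.04],[0,0,0]],
    [[0,0,0.04],[0,0,0]],
    [[0,0,0.03],[0,0,0]],
    [[0,0,0.01],[0,0,0]],
    [[0,0,0],[0,0,0]],
    [[0,0,0],[0,0,0]],
  ],
)

```text
time_s: 3.4
ee_pos: [448.3, -298.9, 23.0]
ee_rot: [179.9, 0.1, 89.9]
force: [0.2, -0.3, 0.6]
gripper_width: 91.1
gripper_force: 0.0
```

>>> send_rows(
  deltas=[
    [[0,0,0],[0,0,0]],
    [[0,0,0],[0,0,0]],
    [[0,0,0],[0,0,0]],
    [[0,0,0],[0,0,0]],
    [[0,0,0],[0,0,0]],
    [[0,0,0],[0,0,0]],
    [[0,0,0],[0,0,0]],
    [[0,0,0],[0,0,0]],
  ],
  grip=1,
  grip_force=15,
)

```text
time_s: 4.2
ee_pos: [447.8, -298.0, 21.9]
ee_rot: [-180.0, 0.0, 90.0]
force: [0.6, 0.2, -0.4]
gripper_width: 29.9
gripper_force: 0.0
```

```bash
python3 - <<'E'
from workcell import *
import cv2, numpy as np
a=grab_frame("top")[220:400,400:600]; b=grab_frame("side")[300:480,180:380]
cv2.imwrite("pics/g1.png",cv2.resize(np.hstack([a,b]),None,fx=2,fy=2)[:,:,::-1])
s=state(); print(s["gripper_width"],s["gripper_force"],s["ee_pos"])
E
```

```text
22.03792221970574 0.0 [ 447.84405355 -298.07137603   21.93977299]
```

View pics/g1.png

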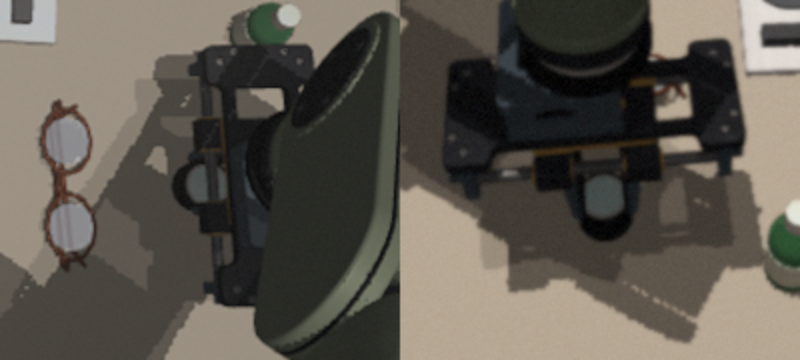

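The crops show the lens still in place, at about (501,312) in top and (282,397) in side, with the finger carriage above it. The width is still falling with no force. I'll check where the fingers really are.

```bash
python3 - <<'E'
from h import *
print(tri((505,308),(278.5,384)))
for z in (8,22,32,50,70,100): print(z,proj("top",[448,-298,z]).round(1),proj("side",[448,-298,z]).round(1))
b=grab_frame("side")[345:425,232:332]; a=grab_frame("top")[260:360,440:565]
cv2.imwrite("pics/g2.png",np.hstack([cv2.resize(b,(400,320),interpolation=cv2.INTER_CUBIC),cv2.resize(a,(400,320),interpolation=cv2.INTER_CUBIC)])[:,:,::-1])
s=state(); print(s["gripper_width"],s["gripper_force"],s["ee_pos"])
E
```

```text
(array([ 449.0400582 , -290.32245941,   57.47591007]), [np.float64(1.7805142776809981), np.float64(1.9997036677862459)])
8 [499.9 312.3] [282.  405.8]
22 [502.8 311.8] [281.5 401.2]
32 [504.8 311.4] [281.1 397.8]
50 [508.6 310.7] [280.3 391.5]
70 [513.1 309.9] [279.4 384.2]
100 [520.1 308.5] [278.1 372.6]
14.009180446913511 0.0 [ 447.78706481 -298.06543085   21.93333539]
```

View pics/g2.png

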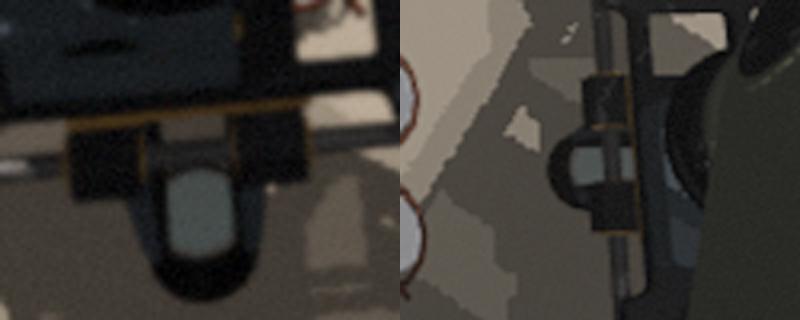

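>>> send_rows(
  deltas=[
    [[0,0,0],[0,0,0]],
    [[0,0,0],[0,0,0]],
    [[0,0,0],[0,0,0]],
  ],
)

```text
time_s: 4.7
ee_pos: [447.8, -298.1, 22.0]
ee_rot: [180.0, 0.0, 90.0]
force: [0.3, 0.6, 0.6]
gripper_width: 0.4
gripper_force: 0.0
```

```bash
python3 - <<'E'
from h import *
b=grab_frame("side")[345:425,232:332]; a=grab_frame("top")[260:360,440:565]
f=lambda i:cv2.convertScaleAbs(cv2.resize(i,(400,320),interpolation=cv2.INTER_CUBIC),alpha=2)
cv2.imwrite("pics/g3.png",np.hstack([f(b),f(a)])[:,:,::-1])
s=state(); print(s["gripper_width"],s["gripper_force"],s["ee_pos"])
E
```

```text
0.24651481316934942 0.0 [ 447.81887569 -298.094307     21.97775779]
```

View pics/g3.png

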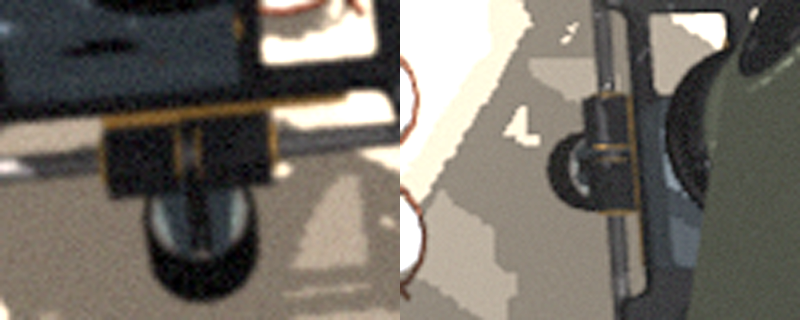

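The fingers have closed fully above the lens and did not touch it, so the tips are higher than the reported TCP implies. I'll lift and measure the tip against the reported TCP.

>>> send_rows(
  deltas=[
    [[0,0,-0.03],[0,0,0]],
    [[0,0,-0.05],[0,0,0]],
    [[0.05,0,-0.04],[0,0,0]],
    [[0.06,0,0],[0,0,0]],
    [[0,0,0],[0,0,0]],
  ],
)

```text
time_s: 5.3
ee_pos: [447.3, -240.5, 82.5]
ee_rot: [-180.0, -0.1, 90.1]
force: [-1.0, 0.6, -0.1]
gripper_width: 0.6
gripper_force: 0.0
```

```bash
python3 - <<'E'
from h import *
s=state(); p=s["ee_pos"]; print(s["gripper_width"],p,s["ee_rot"])
C=[]
for n in ("top","side"):
    i=grab_frame(n); u=proj(n,p).round().astype(int)
    print(n,u,[proj(n,p+[0,0,d]).round(1).tolist() for d in (-14,0,5,65)])
    y0,x0=max(u[1]-50,0),u[0]-62; print(x0,y0)
    C.append(cv2.convertScaleAbs(cv2.resize(i[y0:y0+100,x0:x0+100],(400,400),interpolation=cv2.INTER_CUBIC),alpha=2))
cv2.imwrite("pics/g4.png",np.hstack(C)[:,:,::-1])
E
```

```text
0.6340127078639144 [ 447.25757577 -240.52982284   82.53298126] [-1.79987016e+02 -5.67518238e-02  9.01217377e+01]
top [477 310] [[474.8, 310.9], [477.4, 310.3], [478.4, 310.1], [490.7, 307.3]]
415 260
side [276 343] [[277.0, 348.6], [276.4, 343.0], [276.2, 341.0], [273.2, 315.0]]
214 293
```

View pics/g4.png

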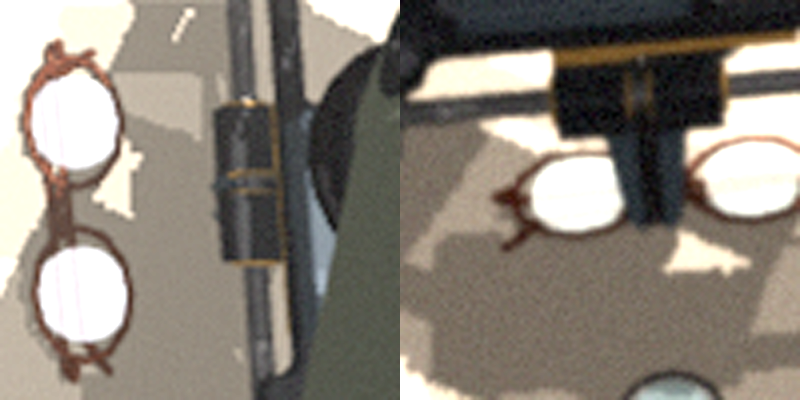

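>>> send_rows(
  deltas=[
    [[0,0,0.04],[0,0,0]],
    [[0,0,0.04],[0,0,0]],
    [[0,0,0.04],[0,0,0]],
    [[0,0,0.005],[0,0,0]],
    [[0,0,0],[0,0,0]],
  ],
)

```text
time_s: 5.9
ee_pos: [447.6, -243.6, 18.9]
ee_rot: [-179.9, -0.0, 90.0]
force: [-0.1, -1.5, 0.3]
gripper_width: 0.6
gripper_force: 0.0
```

```bash
python3 - <<'E'
from h import *
s=state(); p=s["ee_pos"]; print(s["gripper_width"],p,s["ee_rot"],s["force"])
C=[]
for n in ("top","side"):
    i=grab_frame(n); u=proj(n,p).round().astype(int)
    print(n,u,[proj(n,p+[0,dy,d]).round(1).tolist() for d in (-14,10) for dy in (-16,16)])
    y0,x0=max(u[1]-50,0),u[0]-50; print(x0,y0)
    C.append(cv2.convertScaleAbs(cv2.resize(i[y0:y0+100,x0:x0+100],(400,400),interpolation=cv2.INTER_CUBIC),alpha=2.5))
cv2.imwrite("pics/g5.png",np.hstack(C)[:,:,::-1])
E
```

```text
0.6222604714728207 [ 447.6152995  -243.59276697   18.94584115] [-1.79934093e+02 -2.50939215e-02  8.99637464e+01] [-0.09206115 -1.49428946  0.28907414]
top [468 313] [[475.7, 313.0], [455.9, 313.2], [479.9, 312.1], [459.6, 312.3]]
418 263
side [279 369] [[280.5, 383.0], [279.5, 364.4], [279.6, 374.7], [278.5, 355.9]]
229 319
```

View pics/g5.png

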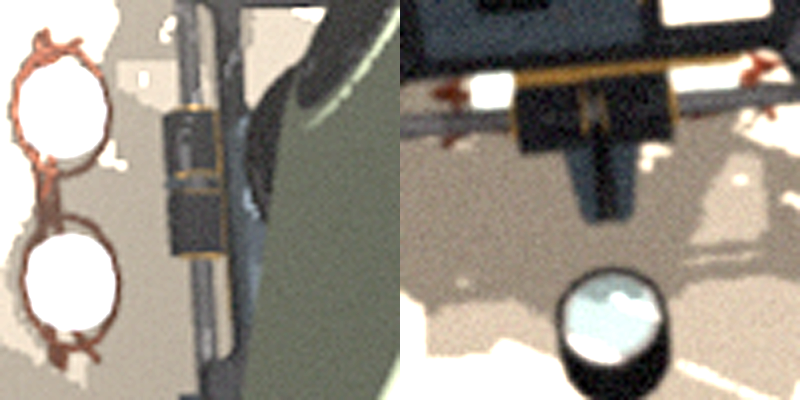

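The side view puts the near edge of the tip at row 374, where nominal would be 383. The tip therefore looks about 24 mm higher than stated. I'll feel for the bench in small steps with the closed fingers.

>>> send_rows(
  deltas=[
    [[0,0,0.004],[0,0,0]],
    [[0,0,0.004],[0,0,0]],
    [[0,0,0.004],[0,0,0]],
    [[0,0,0],[0,0,0]],
  ],
)

```text
time_s: 6.4
ee_pos: [447.7, -243.0, 13.4]
ee_rot: [-180.0, -0.0, 90.0]
force: [0.6, -0.2, 0.4]
gripper_width: 0.4
gripper_force: 0.0
```

>>> send_rows(
  deltas=[
    [[0,0,0.004],[0,0,0]],
    [[0,0,0.004],[0,0,0]],
    [[0,0,0.004],[0,0,0]],
    [[0,0,0],[0,0,0]],
  ],
)

```text
time_s: 6.8
ee_pos: [447.6, -242.9, 7.1]
ee_rot: [-180.0, -0.0, 90.0]
force: [-0.4, 0.6, 0.3]
gripper_width: 0.3
gripper_force: 0.0
```

>>> send_rows(
  deltas=[
    [[0,0,0.004],[0,0,0]],
    [[0,0,0.004],[0,0,0]],
    [[0,0,0],[0,0,0]],
  ],
)

```text
time_s: 7.1
ee_pos: [447.6, -243.0, 3.2]
ee_rot: [-180.0, -0.0, 90.0]
force: [-0.1, 1.0, 0.9]
gripper_width: 0.3
gripper_force: 0.0
```

>>> send_rows(
  deltas=[
    [[0,0,0.004],[0,0,0]],
    [[0,0,0.004],[0,0,0]],
    [[0,0,0.004],[0,0,0]],
    [[0,0,0],[0,0,0]],
  ],
)

```text
time_s: 7.5
ee_pos: [447.6, -242.9, -2.8]
ee_rot: [-180.0, -0.0, 90.0]
force: [-0.1, 0.4, 0.1]
gripper_width: 0.5
gripper_force: 0.0
```

>>> send_rows(
  deltas=[
    [[0,0,0.002],[0,0,0]],
    [[0,0,0.002],[0,0,0]],
    [[0,0,0],[0,0,0]],
  ],
)

```text
time_s: 7.8
ee_pos: [447.7, -243.0, -4.7]
ee_rot: [-180.0, -0.0, 90.0]
force: [-1.0, -0.4, -0.6]
gripper_width: 0.4
gripper_force: 0.0
```

>>> send_rows(
  deltas=[
    [[0,0,0.002],[0,0,0]],
    [[0,0,0.002],[0,0,0]],
    [[0,0,0.002],[0,0,0]],
    [[0,0,0],[0,0,0]],
  ],
)

```text
time_s: 8.2
ee_pos: [447.7, -243.0, -7.7]
ee_rot: [-180.0, -0.0, 90.0]
force: [-0.5, -0.3, 0.1]
gripper_width: 0.4
gripper_force: 0.0
```

```bash
python3 - <<'E'
from h import *
s=state(); p=s["ee_pos"]; print(p,s["force"])
C=[]
for n in ("top","side"):
    i=grab_frame(n); u=proj(n,[p[0],p[1],20]).round().astype(int)
    y0,x0=max(u[1]-50,0),u[0]-50; print(n,x0,y0,[proj(n,[p[0],p[1]+d,z]).round(1).tolist() for z in (0,10) for d in (-16,16)])
    C.append(cv2.convertScaleAbs(cv2.resize(i[y0:y0+100,x0:x0+100],(400,400),interpolation=cv2.INTER_CUBIC),alpha=2.5))
cv2.imwrite("pics/g6.png",np.hstack(C)[:,:,::-1])
E
```

```text
[ 447.72404196 -243.01408117   -7.69784432] [-0.46915014 -0.32458851  0.13182809]
top 418 262 [[474.5, 313.1], [454.8, 313.3], [476.2, 312.7], [456.3, 313.0]]
side 229 318 [[280.8, 384.4], [279.7, 365.8], [280.4, 381.0], [279.3, 362.3]]
```

View pics/g6.png

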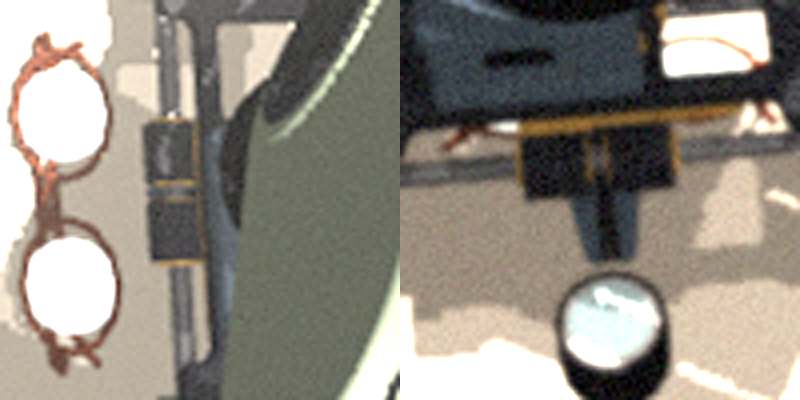

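>>> send_rows(
  deltas=[
    [[0,0,0.002],[0,0,0]],
    [[0,0,0.002],[0,0,0]],
    [[0,0,0],[0,0,0]],
  ],
)

```text
time_s: 8.6
ee_pos: [447.7, -243.0, -9.7]
ee_rot: [-180.0, -0.0, 90.0]
force: [-0.7, 0.6, -0.2]
gripper_width: 0.5
gripper_force: 0.0
```

>>> send_rows(
  deltas=[
    [[0,0,0.002],[0,0,0]],
    [[0,0,0.002],[0,0,0]],
    [[0,0,0],[0,0,0]],
  ],
)

```text
time_s: 8.9
ee_pos: [447.8, -243.1, -11.6]
ee_rot: [-180.0, 0.0, 90.0]
force: [0.1, 0.0, -0.2]
gripper_width: 0.7
gripper_force: 0.0
```

>>> send_rows(
  deltas=[
    [[0,0,0.002],[0,0,0]],
    [[0,0,0.001],[0,0,0]],
    [[0,0,0],[0,0,0]],
  ],
)

```text
time_s: 9.2
ee_pos: [447.9, -243.1, -11.7]
ee_rot: [180.0, 0.0, 90.0]
force: [-2.5, 0.9, 10.9]
gripper_width: 0.8
gripper_force: 5.8
```

>>> send_rows(
  deltas=[
    [[0,0,0.002],[0,0,0]],
    [[0,0,0],[0,0,0]],
  ],
)

```text
time_s: 9.4
ee_pos: [447.9, -243.1, -11.8]
ee_rot: [180.0, 0.0, 90.0]
force: [-5.0, 1.8, 20.1]
gripper_width: 0.5
gripper_force: 9.9
```

The fingers touch the bench at a reported z of −11.7 mm instead of +14, so the true height is the reported value plus about 25.7 mm. x and y agree with the images. From here I use −5.7 for the bench grasp and about +5.3 on the pads.

>>> send_rows(
  deltas=[
    [[0,0,-0.04],[0,0,0]],
    [[0,0,-0.06],[0,0,0]],
    [[0,0,-0.06],[0,0,0]],
    [[-0.054,0,0],[0,0,0]],
    [[-0.054,0,0],[0,0,0]],
    [[0,0,0.02],[0,0,0]],
    [[0,0,0],[0,0,0]],
    [[0,0,0],[0,0,0]],
    [[0,0,0],[0,0,0]],
  ],
  grip=0,
)

```text
time_s: 10.3
ee_pos: [447.6, -296.2, 55.8]
ee_rot: [-180.0, -0.0, 90.0]
force: [0.1, -0.0, 0.7]
gripper_width: 69.5
gripper_force: 0.0
```

>>> send_rows(
  deltas=[
    [[0,0,0],[0,0,0]],
    [[0,0,0],[0,0,0]],
    [[0,0,0.04],[0,0,0]],
    [[0,0,0.04],[0,0,0]],
    [[0,0,0.03],[0,0,0]],
    [[0,0,0.013],[0,0,0]],
    [[0,0,0],[0,0,0]],
    [[0,0,0],[0,0,0]],
  ],
)

```text
time_s: 11.1
ee_pos: [448.3, -297.3, -5.0]
ee_rot: [179.9, 0.0, 90.0]
force: [0.2, 0.8, 0.2]
gripper_width: 91.5
gripper_force: 0.0
```

>>> send_rows(
  deltas=[
    [[0,0,0],[0,0,0]],
    [[0,0,0],[0,0,0]],
    [[0,0,0],[0,0,0]],
    [[0,0,0],[0,0,0]],
    [[0,0,0],[0,0,0]],
    [[0,0,0],[0,0,0]],
    [[0,0,0],[0,0,0]],
    [[0,0,0],[0,0,0]],
    [[0,0,0],[0,0,0]],
  ],
  grip=1,
  grip_force=15,
)

```text
time_s: 12.0
ee_pos: [447.8, -297.1, -5.5]
ee_rot: [-180.0, 0.0, 90.0]
force: [0.7, 0.1, -0.4]
gripper_width: 39.5
gripper_force: 15.0
```

>>> send_rows(
  deltas=[
    [[0,0,-0.04],[0,0,0]],
    [[0,0,-0.08],[0,0,0]],
    [[0.078,0.05,0],[0,0,0]],
    [[0.078,0.05,0],[0,0,0]],
    [[0.078,0.05,0],[0,0,0]],
    [[0.078,0.05,0],[0,0,0]],
    [[0.078,0.05,0],[0,0,0]],
    [[0.078,0.05,0],[0,0,0]],
    [[0.078,0.048,0],[0,0,0]],
    [[0.004,0,0],[0,0,0]],
  ],
)

```text
time_s: 13.0
ee_pos: [624.8, -17.5, 54.2]
ee_rot: [179.8, -0.1, 90.3]
force: [0.2, -0.1, -0.3]
gripper_width: 39.6
gripper_force: 15.0
```

>>> send_rows(
  deltas=[
    [[0,0,0],[0,0,0]],
    [[0,0,0],[0,0,0]],
  ],
)

```text
time_s: 13.2
ee_pos: [620.8, -22.9, 54.0]
ee_rot: [-179.9, 0.0, 90.0]
force: [-0.3, 0.1, -0.0]
gripper_width: 39.7
gripper_force: 15.0
```

>>> send_rows(
  deltas=[
    [[0.002,0.003,0.03],[0,0,0]],
    [[0,0,0.04],[0,0,0]],
    [[0,0,0.016],[0,0,0]],
    [[0,0,0.006],[0,0,0]],
    [[0,0,0.002],[0,0,0]],
    [[0,0,0],[0,0,0]],
    [[0,0,0],[0,0,0]],
  ],
)

```text
time_s: 13.9
ee_pos: [623.8, -21.2, 8.1]
ee_rot: [179.9, 0.0, 90.0]
force: [1.1, -0.8, -0.4]
gripper_width: 39.6
gripper_force: 15.0
```

>>> send_rows(
  deltas=[
    [[0,-0.001,0.003],[0,0,0]],
    [[0,0,0.002],[0,0,0]],
    [[0,0,0],[0,0,0]],
    [[0,0,0],[0,0,0]],
  ],
)

```text
time_s: 14.3
ee_pos: [623.0, -21.0, 5.4]
ee_rot: [180.0, 0.0, 90.0]
force: [-0.5, 0.6, 4.0]
gripper_width: 39.5
gripper_force: 15.0
```

>>> send_rows(
  deltas=[
    [[0,0,0],[0,0,0]],
    [[0,0,0],[0,0,0]],
    [[0,0,0],[0,0,0]],
    [[0,0,-0.04],[0,0,0]],
    [[0,0,-0.08],[0,0,0]],
    [[0.044,-0.083,0],[0,0,0]],
    [[0.044,-0.083,0],[0,0,0]],
    [[0.044,-0.083,0],[0,0,0]],
    [[0.046,-0.083,0],[0,0,0]],
    [[0,0,0],[0,0,0]],
  ],
  grip=0,
)

```text
time_s: 15.3
ee_pos: [449.9, 69.2, 64.2]
ee_rot: [-179.6, 0.0, 90.2]
force: [0.9, 0.3, -0.2]
gripper_width: 90.9
gripper_force: 0.0
```

>>> send_rows(
  deltas=[
    [[0,0,0],[0,0,0]],
    [[0,0,0],[0,0,0]],
  ],
)

```text
time_s: 15.5
ee_pos: [458.4, 67.8, 65.3]
ee_rot: [179.9, -0.0, 90.0]
force: [-0.9, 0.2, -0.5]
gripper_width: 91.2
gripper_force: 0.0
```

>>> send_rows(
  deltas=[
    [[0.001,-0.002,0.04],[0,0,0]],
    [[0,0,0.04],[0,0,0]],
    [[0,0,0.04],[0,0,0]],
    [[0,0,0.016],[0,0,0]],
    [[0,0,0.006],[0,0,0]],
    [[0,0,0],[0,0,0]],
    [[0,0,0],[0,0,0]],
  ],
)

```text
time_s: 16.2
ee_pos: [456.8, 68.4, -5.5]
ee_rot: [179.9, -0.0, 90.0]
force: [-0.3, 0.5, -0.1]
gripper_width: 91.2
gripper_force: 0.0
```

>>> send_rows(
  deltas=[
    [[0,0,0],[0,0,0]],
    [[0,0,0],[0,0,0]],
    [[0,0,0],[0,0,0]],
    [[0,0,0],[0,0,0]],
    [[0,0,0],[0,0,0]],
    [[0,0,0],[0,0,0]],
    [[0,0,0],[0,0,0]],
  ],
  grip=1,
)

```text
time_s: 16.9
ee_pos: [455.9, 68.5, -6.0]
ee_rot: [180.0, 0.0, 90.0]
force: [-0.1, 0.2, 1.2]
gripper_width: 49.8
gripper_force: 15.0
```

>>> send_rows(
  deltas=[
    [[0,0,-0.04],[0,0,0]],
    [[0,0,-0.08],[0,0,0]],
    [[-0.005,0.086,0],[0,0,0]],
    [[-0.005,0.086,0],[0,0,0]],
    [[-0.005,0.086,0],[0,0,0]],
    [[-0.005,0.086,0],[0,0,0]],
    [[0,0,0],[0,0,0]],
    [[0,0,0],[0,0,0]],
    [[0,0,0],[0,0,0]],
  ],
)

```text
time_s: 17.8
ee_pos: [626.0, 58.4, 53.1]
ee_rot: [-179.8, 0.0, 90.0]
force: [-0.2, -0.6, -2.2]
gripper_width: 49.4
gripper_force: 15.0
```

>>> send_rows(
  deltas=[
    [[0,0.001,0.03],[0,0,0]],
    [[0,0,0.04],[0,0,0]],
    [[0,0,0.015],[0,0,0]],
    [[0,0,0.006],[0,0,0]],
    [[0,0,0.002],[0,0,0]],
    [[0,0,0],[0,0,0]],
    [[0,0,0.002],[0,0,0]],
    [[0,0,0.001],[0,0,0]],
    [[0,0,0],[0,0,0]],
  ],
)

```text
time_s: 18.7
ee_pos: [628.4, 58.4, 6.2]
ee_rot: [180.0, 0.0, 90.0]
force: [-0.1, -0.2, -1.3]
gripper_width: 49.8
gripper_force: 15.0
```

>>> send_rows(
  deltas=[
    [[0,-0.001,0.002],[0,0,0]],
    [[0,0,0.001],[0,0,0]],
    [[0,0,0],[0,0,0]],
  ],
)

```text
time_s: 19.0
ee_pos: [628.0, 58.4, 5.0]
ee_rot: [180.0, 0.0, 90.0]
force: [-0.2, -0.7, 3.7]
gripper_width: 49.8
gripper_force: 15.0
```

>>> send_rows(
  deltas=[
    [[0,0,0],[0,0,0]],
    [[0,0,0],[0,0,0]],
    [[0,0,-0.04],[0,0,0]],
    [[0,0,-0.08],[0,0,0]],
    [[0.068,-0.056,0],[0,0,0]],
    [[0.068,-0.056,0],[0,0,0]],
    [[0.068,-0.056,0],[0,0,0]],
    [[0.068,-0.055,0],[0,0,0]],
    [[0.068,-0.055,0],[0,0,0]],
    [[0.068,-0.055,0],[0,0,0]],
  ],
  grip=0,
)

```text
time_s: 20.0
ee_pos: [460.2, 263.6, 64.4]
ee_rot: [180.0, -0.0, 90.0]
force: [1.0, 0.5, 0.6]
gripper_width: 91.3
gripper_force: 0.0
```

>>> send_rows(
  deltas=[
    [[0,0,0],[0,0,0]],
    [[0,0,0],[0,0,0]],
    [[0,0,0],[0,0,0]],
  ],
)

```text
time_s: 20.3
ee_pos: [462.1, 261.9, 64.4]
ee_rot: [180.0, 0.0, 90.0]
force: [-0.6, 0.1, -0.5]
gripper_width: 91.1
gripper_force: 0.0
```

>>> send_rows(
  deltas=[
    [[0.001,0,0.04],[0,0,0]],
    [[0,0,0.04],[0,0,0]],
    [[0,0,0.04],[0,0,0]],
    [[0,0,0.014],[0,0,0]],
    [[0,0,0.006],[0,0,0]],
    [[0,0,0],[0,0,0]],
    [[0,0,0],[0,0,0]],
  ],
)

```text
time_s: 21.0
ee_pos: [462.2, 263.0, -4.8]
ee_rot: [179.9, -0.0, 90.0]
force: [0.4, -1.1, 0.2]
gripper_width: 91.1
gripper_force: 0.0
```

>>> send_rows(
  deltas=[
    [[0,0,0],[0,0,0]],
    [[0,0,0],[0,0,0]],
    [[0,0,0],[0,0,0]],
    [[0,0,0],[0,0,0]],
    [[0,0,0],[0,0,0]],
    [[0,0,0],[0,0,0]],
    [[0,0,0],[0,0,0]],
  ],
  grip=1,
)

```text
time_s: 21.7
ee_pos: [461.3, 263.0, -5.4]
ee_rot: [180.0, -0.0, 90.0]
force: [-0.5, -0.0, 1.5]
gripper_width: 59.5
gripper_force: 15.0
```

>>> send_rows(
  deltas=[
    [[0,0,-0.04],[0,0,0]],
    [[0,0,-0.08],[0,0,0]],
    [[-0.049,0.069,0],[0,0,0]],
    [[-0.049,0.069,0],[0,0,0]],
    [[-0.049,0.069,0],[0,0,0]],
    [[-0.05,0.069,0],[0,0,0]],
    [[-0.05,0.068,0],[0,0,0]],
    [[0,0,0],[0,0,0]],
    [[0,0,0],[0,0,0]],
    [[0,0,0],[0,0,0]],
  ],
)

```text
time_s: 22.7
ee_pos: [632.0, 139.8, 53.7]
ee_rot: [-179.9, 0.0, 90.0]
force: [-0.7, 0.5, -0.3]
gripper_width: 59.9
gripper_force: 15.0
```

>>> send_rows(
  deltas=[
    [[0,0.001,0.03],[0,0,0]],
    [[0,0,0.04],[0,0,0]],
    [[0,0,0.015],[0,0,0]],
    [[0,0,0.006],[0,0,0]],
    [[0,0,0.002],[0,0,0]],
    [[0,0,0],[0,0,0]],
    [[0,-0.001,0.002],[0,0,0]],
    [[0,0,0.001],[0,0,0]],
    [[0,0,0],[0,0,0]],
  ],
)

```text
time_s: 23.6
ee_pos: [633.5, 139.4, 6.7]
ee_rot: [180.0, 0.0, 90.0]
force: [-0.9, -0.7, -2.0]
gripper_width: 59.5
gripper_force: 15.0
```

>>> send_rows(
  deltas=[
    [[0,0,0.002],[0,0,0]],
    [[0,0,0.001],[0,0,0]],
    [[0,0,0],[0,0,0]],
  ],
)

```text
time_s: 23.9
ee_pos: [633.6, 139.4, 5.6]
ee_rot: [180.0, -0.0, 90.0]
force: [-0.5, -0.6, 2.6]
gripper_width: 59.6
gripper_force: 15.0
```

>>> send_rows(
  deltas=[
    [[0,0,0],[0,0,0]],
    [[0,0,0],[0,0,0]],
    [[0,0,-0.04],[0,0,0]],
    [[0,0,-0.08],[0,0,0]],
    [[-0.069,-0.047,0],[0,0,0]],
    [[-0.069,-0.047,0],[0,0,0]],
    [[-0.069,-0.047,0],[0,0,0]],
    [[-0.069,-0.047,0],[0,0,0]],
    [[-0.069,-0.047,0],[0,0,0]],
    [[-0.069,-0.047,0],[0,0,0]],
  ],
  grip=0,
)

```text
time_s: 24.9
ee_pos: [491.4, -68.8, 65.0]
ee_rot: [180.0, 0.0, 90.0]
force: [0.2, -0.4, 0.1]
gripper_width: 90.9
gripper_force: 0.0
```

>>> send_rows(
  deltas=[
    [[-0.07,-0.047,0],[0,0,0]],
    [[0,0,0],[0,0,0]],
    [[0,0,0],[0,0,0]],
    [[0,0,0],[0,0,0]],
  ],
)

```text
time_s: 25.3
ee_pos: [469.8, -102.1, 65.1]
ee_rot: [179.9, -0.0, 90.0]
force: [-0.1, -0.4, 0.4]
gripper_width: 91.3
gripper_force: 0.0
```

>>> send_rows(
  deltas=[
    [[-0.001,0,0.04],[0,0,0]],
    [[0,0,0.04],[0,0,0]],
    [[0,0,0.04],[0,0,0]],
    [[0,0,0.015],[0,0,0]],
    [[0,0,0.006],[0,0,0]],
    [[0,0,0],[0,0,0]],
    [[0,0,0],[0,0,0]],
  ],
)

```text
time_s: 26.0
ee_pos: [469.7, -103.0, -4.9]
ee_rot: [179.9, 0.0, 90.0]
force: [-0.4, 0.0, 0.4]
gripper_width: 91.0
gripper_force: 0.0
```

>>> send_rows(
  deltas=[
    [[0,0,0],[0,0,0]],
    [[0,0,0],[0,0,0]],
    [[0,0,0],[0,0,0]],
    [[0,0,0],[0,0,0]],
    [[0,0,0],[0,0,0]],
    [[0,0,0],[0,0,0]],
    [[0,0,0],[0,0,0]],
    [[0,0,0],[0,0,0]],
    [[0,0,0],[0,0,0]],
    [[0,0,0],[0,0,0]],
  ],
  grip=1,
)

```text
time_s: 27.0
ee_pos: [468.8, -103.1, -5.6]
ee_rot: [-180.0, 0.0, 90.0]
force: [-0.6, 0.3, 0.1]
gripper_width: 29.9
gripper_force: 15.0
```

>>> send_rows(
  deltas=[
    [[0,0,-0.04],[0,0,0]],
    [[0,0,-0.08],[0,0,0]],
    [[0.002,0.074,0],[0,0,0]],
    [[0.002,0.074,0],[0,0,0]],
    [[0.003,0.074,0],[0,0,0]],
    [[0.003,0.074,0],[0,0,0]],
    [[0,0,0],[0,0,0]],
    [[0,0,0],[0,0,0]],
    [[0,0,0],[0,0,0]],
  ],
)

```text
time_s: 27.9
ee_pos: [615.3, -97.9, 53.9]
ee_rot: [-179.9, -0.0, 90.0]
force: [0.1, 0.8, -0.3]
gripper_width: 29.3
gripper_force: 15.0
```

>>> send_rows(
  deltas=[
    [[0,0,0.03],[0,0,0]],
    [[0,0,0.04],[0,0,0]],
    [[0,0,0.015],[0,0,0]],
    [[0,0,0.006],[0,0,0]],
    [[0,0,0.002],[0,0,0]],
    [[0,0,0],[0,0,0]],
    [[0,0,0.002],[0,0,0]],
    [[0,0,0.001],[0,0,0]],
    [[0,0,0],[0,0,0]],
  ],
)

```text
time_s: 28.8
ee_pos: [616.9, -98.1, 6.7]
ee_rot: [180.0, 0.0, 90.0]
force: [-0.5, 0.4, -0.8]
gripper_width: 29.6
gripper_force: 15.0
```

>>> send_rows(
  deltas=[
    [[0,0,0.002],[0,0,0]],
    [[0,0,0.001],[0,0,0]],
    [[0,0,0],[0,0,0]],
  ],
)

```text
time_s: 29.1
ee_pos: [617.0, -98.1, 5.4]
ee_rot: [180.0, 0.0, 90.0]
force: [0.1, 0.2, 2.5]
gripper_width: 29.4
gripper_force: 15.0
```

>>> send_rows(
  deltas=[
    [[0,0,0],[0,0,0]],
    [[0,0,0],[0,0,0]],
    [[0,0,0],[0,0,0]],
    [[0,0,-0.04],[0,0,0]],
    [[0,0,-0.08],[0,0,0]],
    [[-0.06,-0.06,0],[0,0,0]],
    [[-0.06,-0.06,0],[0,0,0]],
    [[-0.06,-0.06,0],[0,0,0]],
    [[-0.06,-0.06,0],[0,0,0]],
    [[-0.06,-0.06,0],[0,0,0]],
  ],
  grip=0,
)

```text
time_s: 30.1
ee_pos: [465.6, -249.0, 65.0]
ee_rot: [180.0, 0.0, 90.0]
force: [0.7, -0.4, 0.2]
gripper_width: 90.8
gripper_force: 0.0
```

>>> send_rows(
  deltas=[
    [[-0.06,-0.06,-0.01],[0,0,0]],
    [[-0.06,-0.06,-0.01],[0,0,0]],
    [[-0.06,0,-0.02],[0,0,0]],
    [[0,0,0],[0,0,0]],
    [[0,0,0],[0,0,0]],
  ],
)

```text
time_s: 30.6
ee_pos: [406.6, -338.3, 84.9]
ee_rot: [180.0, -0.0, 89.9]
force: [-0.3, -0.7, -0.5]
gripper_width: 91.4
gripper_force: 0.0
```

```bash
python3 - <<'E'
from h import *
T,S=grab_frame("top"),grab_frame("side")
pads=[(632.9,139.6),(627.5,59.0),(621.8,-21.6),(616.8,-97.6)]
for q,r,r2 in zip(pads,(22,18,14,10),(13,12,11,9)):
    X=[*q,43.]; a,sa=blob(T,proj("top",X),r,1); b,sb=blob(S,proj("side",X),r2,1)
    Y,e=tri(a,b); print(Y.round(1),np.round(e,2),sa.round(1),"off from pad",(Y[:2]-q).round(1),(onplane("top",a,43)[:2]-q).round(1))
cv2.imwrite("pics/end.png",cv2.resize(np.hstack([T[150:310,100:440],S[140:340,260:480][:160]]),None,fx=1.4,fy=1.4)[:,:,::-1]); print(state()["ee_pos"])
E
```

```text
[634.6 139.4  40.4] [0.43 0.34] [30.7 31.5] off from pad [ 1.7 -0.2] [ 0.3 -0.6]
[628.8  58.3  40.8] [0.3  0.25] [24.2 24.9] off from pad [ 1.3 -0.7] [ 0.3 -0.8]
[623.4 -20.4  41.6] [0.34 0.3 ] [18.  18.7] off from pad [1.6 1.2] [0.7 1.3]
[617.7 -97.7  41.1] [0.38 0.36] [11.9 12.5] off from pad [ 0.9 -0.1] [-0.2  0.2]
[ 406.61036719 -336.94379522   84.42053872]
```

View pics/end.png

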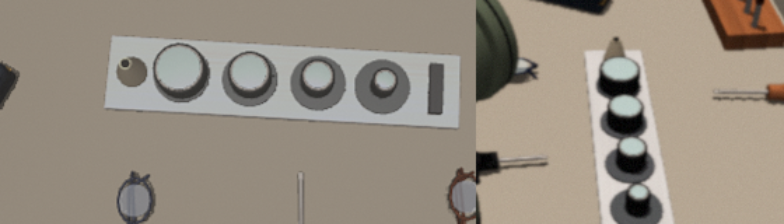

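All four lenses stand upright within 2 mm of their pad centres. In the crop they shrink away from the cone at (131,71): (181,72), (250,77), (318,80) and (383,85). The arm is clear, so I'm handing the job in.

```bash
python3 -c "
from workcell import *
print(job_done())"
```

```text
the job is handed in; nothing more can be done
None
```

The four lenses stand upright on the pads in order 60, 50, 40, 30 mm from the cone, each measured within about 2 mm of its pad centre, and the job is handed in; the first grasp closed above the 40 mm lens without touching it, because the reported tool height read about 25.7 mm too low, and I corrected for that on every later move.

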